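# Hold the belt grinder's tensioner back for a belt change

## Robot

A 7-joint arm with a two-finger parallel gripper is mounted at the origin on the work surface. World frame = base frame: x ahead of the robot, y to its left, z up, the work surface at z = 0. Lengths are in m, angles in rad, forces in N, time in s.
With the tool pointing down it reaches from about 0.4 to 0.875 m from the base axis. Payload 19.3 kg.
Tool frame: the origin (TCP) lies at the very end of the fingers, on their centre line; the grasp point (between the pads) lies bot.tcp_to_grasp behind it (bot.tcp_to_grasp is the distance from the TCP to the grasp point, in m); z points along the fingers, y is the direction in which the jaws open and shut (so a half turn about z gives the same grasp; the last joint's range is limited). The gripper opens to 85 mm and grips with 20 to 120 N. Pads are 22 mm wide; open, the fingers measure 114 mm over their backs; the gripper's body (76 mm by 85 mm) begins 54 mm behind the grasp point. The pads swing forward as they close: fully open they stand 13 mm farther back than shut.
Start: joints at [-1.173, 0.521, -0.036, 1.599, 0.021, 1.021, -0.113], TCP at [0.282, 0.558, 0.231] pointing down, gripper open.
Joint ranges: [-2.91, 2.91], [-0.3, 2.13], [-1.5, 1.42], [0.17, 2.43], [-1.26, 4.41], [0.16, 1.93], [-2.52, 2.52]. Speed limits (rad/s): [1.89, 1.89, 2.39, 2.39, 3.01, 3.01, 3.01].

## Interface

Orientations are given as [roll, pitch, yaw] about the fixed x, y, z axes, in that order (R = Rz(yaw) Ry(pitch) Rx(roll)).
In Python, from workcell import bot gives the robot as it stands.
- The arm moves only by the tool servo_tool, never from a script. Its argument "targets" is a list of rows, each a list of 2 entries, a list of its own where there are three numbers: the shift along the tool's x, y, z in units of 0.05 m (1.0 is 0.05 m), then the turn about the tool's z in units of 5 degrees (1.0 is 5 degrees). A call has 1 to 12 rows; each row shifts and turns the commanded pose from where the row before left it, along the tool's axes as they then stand; what a row does not reach is not made up. A row lasts 1/8 s, in which the tool goes at most 62.5 mm and 10.7 degrees, less where a joint would pass 70% of its speed; a pose out of reach is approached as far as the arm can. A call with a number of a shift or a turn outside -1 to 1 is refused whole. A call with a gripper value outside its range is refused whole. "gripper" is the opening, from -1 (shut) to 1 (fully open), so that 0 is half open, set as the call begins (left out, the last holds). The fingers move at their own pace and stop on an object; "newtons" is the grip in N (left out, the last holds). Time passes only in rows, so rows that do not move let the fingers close. It gives the time, the measured TCP pose, the force and the opening at its end, in the units of the state.
- bot.observe(): the state, without advancing time (a new reading comes with each control period).
- bot.grab_frame(name): name is "scene" or "top" or "wrist"; returns the picture (400x640x3 uint8, blue, green, red); there is no depth.
- bot.get_calibration(name): a dict with "fx", "fy", "cx", "cy" (pixels), "pose" (4x4, takes a point from camera to world coordinates). Camera axes: x right, y up, looking along -z (the intrinsics and any distortion apply to the point x, -y, -z); pixel columns grow to the right and rows downward; lengths in m; the calibration is good to about 2 mm. A picture is of the moment at which its call begins: read the wrist's pose just before it. get_calibration takes no time and is no camera call; for the wrist camera it gives the pose at the moment of the call.
- bot.job_done(): hands the job in, once; it reports no verdict.
The state is a dict: "clock": time; "qpos": joint angles; "qd": joint speeds; "joint_efforts": joint torques, N m; "position": TCP position; "tool_rot": TCP orientation; "force": force on the tool from outside, world axes, zero at the start; "moment": the same for the moment, N m; "grip_width": finger opening in m.
Only numpy, scipy, OpenCV 4.12 (cv2) and the standard library are available. Lean on these libraries where they do the work, as an engineer would, in place of code of your own. Each camera call takes 0.05 s, during which the arm holds its last target.

## Task

I am about to put a new belt on this small glass-edge grinder. Take the blue glass slab off the grinder's bed with a light grip (it chips if squeezed hard) and lay it flat and wholly on the cork pad; then push the red sprung tensioner arm back by its yellow post, past the click of the pawl, until its white pointer is in the green band, and keep holding the post there, clear of both the pawl and the end stop: finish while still holding it, do not let go. Leave everything else on the table where it is.

Things in the scene. Friction and masses are not known exactly. Their poses are not given: they have to be found in the camera images.
- grinder: Fixed grinder: grey base plate 12 mm thick, x -140..140, y -145..105 mm about its origin on the table. Flat blue motor with the drive wheel (r 38 mm, at x 75, y -95) up to 64 mm high. Steel fence on the bed along x -130..0, y -90..-78, top 22 mm above the table. A green band painted near the front (-x) edge marks where the arm's pointer must end. Place and yaw vary.
- pivot (a point): Point on the vertical pivot axis of the red tensioner arm, 30 mm above the table (grinder frame x 60, y 0), axes as the grinder's. The arm points from it along (-cos a, -sin a) in the grinder frame, a = joint tensioner - 0.40 rad. Arm: bar 22 mm wide, top 34 mm above the table; on it a wheel, r 23 mm, 85 mm from the pivot, top 56 mm.
- tensioner (a joint): Arm angle, rad. 0: at rest, leaning 0.40 rad to the grinder's +y side; it grows as the post swings towards -y (counter-clockwise from above). A spring pushes it to 0 (3 N at the post at rest, 7 N pushed back; the pawl adds about 4 N). From 0.30 it rides over the pawl, which clicks in at about 0.61 and then bars the way back below 0.60; end stop 0.80. The green band spans 0.65 to 0.78.
- post_center (a point): Centre of the upright yellow post on the arm, diameter 20 mm, 50 mm tall, standing from 34 to 84 mm above the table, 160 mm from the pivot axis; the centre is 59 mm above the table. Its -x axis points outward along the arm. Can be pushed from its +y side, or gripped from above.
- pawl (a joint): Travel (m) of the brass spring-loaded pawl slider behind the pivot: 0 when it is fully out, up to about 0.005 while the arm's tooth lifts it, 0 again after the click. Works by itself, not to be touched.
- glass_center (a point): Centre of the blue cast-glass slab, 64 (x) x 34 (y) x 22 mm (z), about 0.12 kg, loose, lying flat on the grinder's bed where the arm must swing, so it blocks the arm. Its centre is 23 mm above the table there. Chips if gripped with more than 60 N (per finger).
- pad: Fixed square cork pad on the table, 120 x 120 x 6 mm; origin at the centre of its underside. Lies left of the grinder, nearer or farther than the grey tray.
- tray: Fixed grey plastic tray with glass chips, 100 x 100 x 30 mm, origin at the centre of its underside. Leave it alone.
- cutter: Blue-handled glass cutter, 150 mm long, lying on the cutting board at the right. Leave it alone.
- sheet: Clear glass sheet 160 x 110 x 4 mm on the cutting board. Leave it alone.
- pen: Black marker pen, 130 mm long, lying on the table at the left. Leave it alone.
- jar: Small glass jar, r 24 mm, 60 mm tall, behind the grinder. Leave it alone.
- bottle: White plastic bottle, r 30 mm, 150 mm tall, left at the back. Leave it alone.
Not all that is in view belongs to the job. What is shaped like the part that bears glass_center but black is not meant. Several things look just like the pad: the one meant starts nearest to the robot's base.

How it is judged:
On the way, in this order (a step that is already met when the one before it is completed fails the run):
1. the glass slab lies flat on the cork pad, released, with the tensioner arm not yet pushed (x of glass_center in the frame of pad between -0.046 and 0.046 m and y of glass_center in the frame of pad between -0.046 and 0.046 m and z of glass_center in the frame of pad between 0.012 and 0.021 m and angle between glass_center's own z axis and vertical below 0.12 rad and contact force between the fingers and glass below 0.2 N and linear speed of glass below 0.03 m/s and value of joint tensioner below 0.15 rad), for 0.2 s.
2. the tensioner arm is past its click and pressed back by the gripper on its post, with the pawl dropped in behind it (value of joint tensioner between 0.635 and 0.79 rad and value of joint pawl below 0.002 m and contact force between any of the fingers, the arm and tensioner above 1.5 N), for 0.3 s.
At the end, for the whole second after the job is handed in: The gripper still presses on the tensioner (over 1.5 N) and hold it still at 0.635 to 0.79 rad, past the pawl (out to within 2 mm) and short of the end stop; the glass slab lies flat on the cork pad, its centre within 46 mm of the pad centre along each side, released and at rest (all of step 2 and x of glass_center in the frame of pad between -0.046 and 0.046 m and y of glass_center in the frame of pad between -0.046 and 0.046 m and z of glass_center in the frame of pad between 0.012 and 0.021 m and angle between glass_center's own z axis and vertical below 0.12 rad and contact force between the fingers and glass below 0.2 N and linear speed of glass below 0.03 m/s and velocity of joint tensioner between -0.1 and 0.1 rad/s); the arm keeps its last pose, push and grip.
It fails at once if the glass slab is squeezed with more than 60 N a finger (120 N over both) (contact force between the fingers and glass above 120 N).
It fails at once if another thing on the table is moved by more than 30 mm (distance of any of cutter, pen, jar, bottle, sheet from where it was at the start of the episode above 0.03 m).
It also fails if it takes over 64 s, if anything falls off the work surface, if the arm or the gripper's body presses on something with over 40 N, if the wrist force passes 120 N, or if a joint passes its speed limit or range.

## Working session

There is one attempt and no reset: what is moved stays moved. The work goes in short steps, Python scripts to look and compute and a tool call to move; the robot and the scene stay as the last step left them, time stands still between calls to the robot, and variables do not carry over. Pictures are saved under pics/ and viewed, and the job is handed in when it is done.

Besides the shell and the picture viewer there is one more tool, called after "Call:" as name(argument=value, ...) on one line, values as JSON. servo_tool: Moves the arm, as the interface text tells. Its arguments: {"type":"object","properties":{"targets":{"type":"array","items":{"type":"array"}},"gripper":{"type":"number"},"newtons":{"type":"number"}},"required":["targets"]}

```bash
ls; mkdir -p pics
python3 - <<'E'
from workcell import bot
import cv2
print(bot.observe(), bot.tcp_to_grasp)
for n in ("scene","top"):
    im=bot.grab_frame(n); cv2.imwrite(f"pics/{n}0.png",im); c=bot.get_calibration(n); print(n,c)
E
```

```text
pics
{'clock': 0.0, 'qpos': array([-1.17319742,  0.52205142, -0.03632645,  1.60002334,  0.02120218,
        1.02108667, -0.11281648]), 'qd': array([-6.07253840e-05, -9.93661599e-04,  4.55131072e-04, -3.36752635e-04,
       -2.60894193e-04, -1.35995661e-05, -8.32050325e-04]), 'joint_efforts': array([ 2.26855380e-03, -9.27085018e+01,  1.98042266e+00, -3.69927835e+01,
        1.78191124e-02,  8.23766546e-03, -6.22811967e-05]), 'position': array([0.28170461, 0.55752359, 0.23069695]), 'tool_rot': array([-3.14041216e+00,  8.70260326e-05,  2.67376793e+00]), 'force': array([ 0.27311321,  0.55569865, -0.09636406]), 'moment': array([-0.01343531, -0.04391435,  0.03457862]), 'grip_width': 0.08586745135911085} 0.0187
scene {'fx': 479.3650367965951, 'fy': 479.3650367965951, 'cx': 318.7509401843255, 'cy': 200.55893742396873, 'pose': array([[-0.35388036, -0.61123804,  0.70792425,  2.02760303],
       [ 0.93507249, -0.21486752,  0.2819067 ,  0.59070268],
       [-0.02020217,  0.76172174,  0.64758927,  1.41081142],
       [ 0.        ,  0.        ,  0.        ,  1.        ]])}
top {'fx': 403.3894076618841, 'fy': 403.3894076618841, 'cx': 324.2179994463836, 'cy': 201.51662697416714, 'pose': array([[ 0.01161811,  0.98167689, -0.1901986 ,  0.28824089],
       [-0.99993102,  0.01107836, -0.00390086,  0.00457896],
       [-0.0017223 ,  0.1902308 ,  0.98173788,  1.41864162],
       [ 0.        ,  0.        ,  0.        ,  1.        ]])}
```

View pics/top0.png

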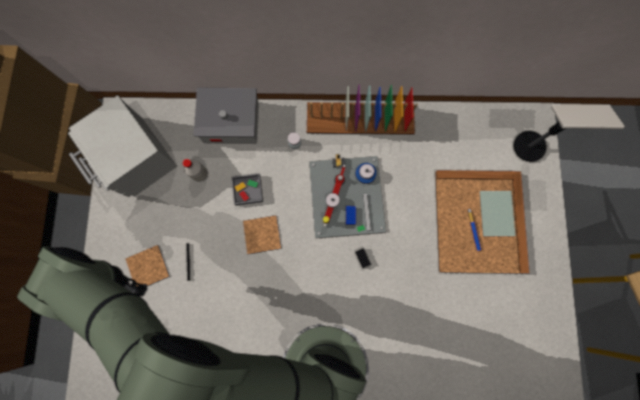

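View pics/scene0.png

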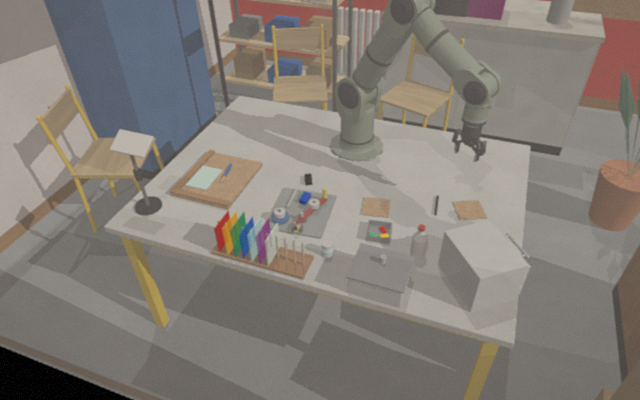

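The top view shows the grinder at about (348,197), the blue slab at (351,216), the black look-alike at (363,258) and the post near (326,219). There are two pads, at (262,235) and (147,265). I'll zoom in to measure.

```bash
cat > h.py <<'E'
import numpy as np, cv2
from workcell import bot
def ray(cal,u,v):
    d=np.array([(u-cal['cx'])/cal['fx'],-(v-cal['cy'])/cal['fy'],-1.0]); T=cal['pose']
    return T[:3,3],T[:3,:3]@d
def px2w(cal,u,v,z):
    o,d=ray(cal,u,v); return o+d*(z-o[2])/d[2]
def w2px(cal,p):
    T=cal['pose']; c=T[:3,:3].T@(np.asarray(p)-T[:3,3]); return np.array([cal['cx']+cal['fx']*c[0]/-c[2], cal['cy']+cal['fy']*c[1]/c[2]])
E
python3 - <<'E'
from h import *
im=cv2.imread('pics/top0.png')
cv2.imwrite('pics/c0.png',cv2.resize(im[145:285,230:400],None,fx=4.4,fy=4.2,interpolation=cv2.INTER_CUBIC)[:, :])
c=bot.get_calibration('top')
for n,u,v,z in [('pad1',262.5,235,.006),('pad2',147,265,.006),('glass',351,216,.034),('corner',310,160,.012),('c2',380,156,.012),('c3',387,232,.012),('c4',315,238,.012),('post',326,219,.084),('wheel',367,172,.064)]:
    print(n,px2w(c,u,v,z).round(3))
E
```

```text
pad1 [0.44  0.226 0.006]
pad2 [0.331 0.621 0.006]
glass [ 0.506 -0.083  0.034]
corner [0.713 0.063 0.012]
c2 [ 0.731 -0.19   0.012]
c3 [ 0.455 -0.211  0.012]
c4 [0.431 0.041 0.012]
post [0.487 0.003 0.084]
wheel [ 0.657 -0.137  0.064]
```

View pics/c0.png

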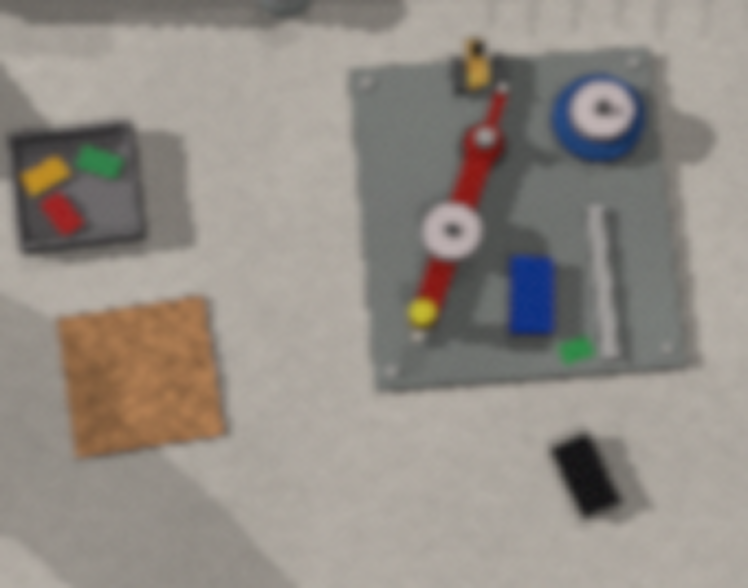

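```bash
cat >> h.py <<'E'
def wrap(a): return (a+np.pi)%(2*np.pi)-np.pi
def plan(target,yaw,n,start=None):
    """rows from the (assumed downward) present pose to target in n equal rows"""
    s=bot.observe() if start is None else start
    p=np.array(s['position']); y=s['tool_rot'][2]; y0=y; p0=p.copy(); target=np.array(target)
    dy=wrap(yaw-y); rows=[]
    for i in range(1,n+1):
        g=p0+(target-p0)*i/n; gy=y0+dy*i/n
        R=np.array([[np.cos(y),np.sin(y),0],[np.sin(y),-np.cos(y),0],[0,0,-1]])
        sh=np.round(R.T@(g-p)/0.05,2); t=round(-np.degrees(gy-y)/5,2)
        p=p+R@sh*0.05; y=y-np.radians(5*t)
        rows.append([[float(v) for v in sh],t])
    print(rows,'\n end',p.round(4),round(y,3))
E
python3 - <<'E'
from h import *
print(bot.get_calibration('wrist')['pose'].round(3))
plan([.46,-.06,.26],3.217,14)
E
```

```text
[[ 0.451 -0.846 -0.284  0.209]
 [ 0.892  0.427  0.145  0.595]
 [-0.001 -0.319  0.948  0.371]
 [ 0.     0.     0.     1.   ]]
[[[-0.63, -0.67, -0.04], np.float64(-0.44)], [[-0.59, -0.7, -0.04], np.float64(-0.45)], [[-0.58, -0.72, -0.05], np.float64(-0.44)], [[-0.54, -0.74, -0.04], np.float64(-0.45)], [[-0.51, -0.76, -0.04], np.float64(-0.44)], [[-0.49, -0.78, -0.04], np.float64(-0.45)], [[-0.45, -0.8, -0.04], np.float64(-0.44)], [[-0.42, -0.81, -0.04], np.float64(-0.45)], [[-0.39, -0.83, -0.05], np.float64(-0.44)], [[-0.36, -0.85, -0.04], np.float64(-0.45)], [[-0.32, -0.86, -0.04], np.float64(-0.44)], [[-0.29, -0.87, -0.04], np.float64(-0.45)], [[-0.26, -0.88, -0.04], np.float64(-0.44)], [[-0.22, -0.89, -0.04], np.float64(-0.45)]] 
 end [ 0.4599 -0.0598  0.2598] 3.217
```

Call:
servo_tool(targets=[[[-0.63,-0.67,-0.04],-0.44],[[-0.59,-0.7,-0.04],-0.45],[[-0.58,-0.72,-0.05],-0.44],[[-0.54,-0.74,-0.04],-0.45],[[-0.51,-0.76,-0.04],-0.44],[[-0.49,-0.78,-0.04],-0.45],[[-0.45,-0.8,-0.04],-0.44],[[-0.42,-0.81,-0.04],-0.45],[[-0.39,-0.83,-0.05],-0.44],[[-0.36,-0.85,-0.04],-0.45],[[-0.32,-0.86,-0.04],-0.44],[[-0.29,-0.87,-0.04],-0.45]])

```text
clock: 1.6
position: [0.4346, 0.0271, 0.2564]
tool_rot: [3.142, -0.0, 3.141]
force: [0.4, 0.1, -0.1]
grip_width: 0.0851
```

Call:
servo_tool(targets=[[[-0.26,-0.88,-0.04],-0.44],[[-0.22,-0.89,-0.04],-0.45],[[0,0,0],0],[[0,0,0],0]], gripper=0.3, newtons=20)

```text
clock: 2.1
position: [0.4598, -0.0592, 0.2601]
tool_rot: [3.141, -0.001, -3.066]
force: [0.6, 0.2, 0.3]
grip_width: 0.0555
```

Run:
```python
from h import *
import pickle
c=bot.get_calibration('wrist'); im=bot.grab_frame('wrist'); t=bot.grab_frame('top')
cv2.imwrite('pics/w1.png',im); cv2.imwrite('pics/t1.png',t); pickle.dump(c,open('w1.pkl','wb'))
s=bot.observe(); print(s['clock'],s['position'],s['tool_rot'],s['qpos'].round(2),s['grip_width'])
```

```text
2.2 [ 0.45989015 -0.05856026  0.26019709] [ 3.14131566e+00 -2.79482045e-04 -3.06456772e+00] [-0.15  0.23  0.17  1.98 -0.05  0.94  1.7 ] 0.05557359530888537
```

View pics/w1.png

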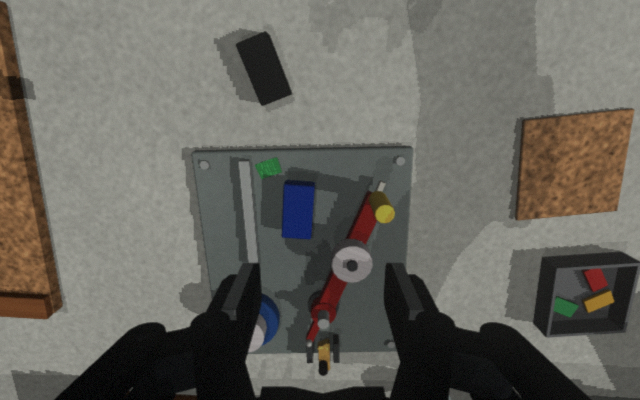

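The wrist view shows the slab at (298,210), the post top at (385,214), the pad at (573,164), the front edge of the plate at v≈150, and the pointer at (381,186). I'll segment them for accuracy.

Run:
```python
from h import *
import pickle
c=pickle.load(open('w1.pkl','rb')); im=cv2.imread('pics/w1.png'); print(c['fx'])
hsv=cv2.cvtColor(im,cv2.COLOR_BGR2HSV)
def seg(lo,hi,box):
    m=cv2.inRange(hsv,np.array(lo),np.array(hi)); k=np.zeros_like(m); x0,y0,x1,y1=box; k[y0:y1,x0:x1]=m[y0:y1,x0:x1]; return k
m=seg([105,100,40],[130,255,255],(270,170,325,250))
r=cv2.minAreaRect(max(cv2.findContours(m,0,2)[0],key=cv2.contourArea)); print('glass',r)
B=np.array([px2w(c,*p,.034)[:2] for p in cv2.boxPoints(r)]);print(B.round(4),B.mean(0), [np.linalg.norm(B[i]-B[i-1]).round(4) for i in range(4)])
m=seg([5,60,60],[20,255,255],(500,90,640,235))
r=cv2.minAreaRect(max(cv2.findContours(m,0,2)[0],key=cv2.contourArea)); print('pad',r)
q=cv2.approxPolyDP(max(cv2.findContours(m,0,2)[0],key=cv2.contourArea),8,True)[:,0]
P=np.array([px2w(c,*p,.006)[:2] for p in q.astype(float)]);print(q.tolist(),P.round(4),P.mean(0),[np.linalg.norm(P[i]-P[i-1]).round(4) for i in range(len(P))])
m=seg([24,110,80],[35,255,255],(360,180,410,240))
ct=max(cv2.findContours(m,0,2)[0],key=cv2.contourArea); print('post',cv2.boundingRect(ct),cv2.minEnclosingCircle(ct))
m=seg([45,80,60],[80,255,255],(250,150,290,185)); M=cv2.moments(m); print('green',px2w(c,M['m10']/M['m00'],M['m01']/M['m00'],.012))
print('corners',px2w(c,192,152,.012),px2w(c,411,147,.012))
cv2.imwrite('pics/wc1.png',cv2.resize(im[140:260,185:425],None,fx=3.3,fy=3.3,interpolation=cv2.INTER_CUBIC))
```

```text
350.76782507216234
glass ((297.309326171875, 209.5505828857422), (31.00200843811035, 57.45040512084961), 3.5763344764709473)
[[ 0.5423 -0.1013]
 [ 0.4749 -0.0999]
 [ 0.4745 -0.0666]
 [ 0.542  -0.066 ]] [ 0.50843462 -0.08344547] [np.float64(0.0352), np.float64(0.0674), np.float64(0.0333), np.float64(0.0675)]
pad ((574.946044921875, 163.9337158203125), (100.82947540283203, 127.80266571044922), 84.5596694946289)
[[634, 110], [525, 120], [516, 219], [616, 210]] [[0.3754 0.274 ]
 [0.3947 0.1587]
 [0.5096 0.1779]
 [0.4894 0.2938]] [0.44227259 0.22608598] [np.float64(0.1157), np.float64(0.117), np.float64(0.1165), np.float64(0.1177)]
post (375, 204, 20, 19) ((384.7257995605469, 213.33871459960938), 9.866779327392578)
green [ 0.46768639 -0.11978644  0.012     ]
corners [ 0.45642779 -0.20482925  0.012     ] [0.43260699 0.03703251 0.012     ]
```

View pics/wc1.png

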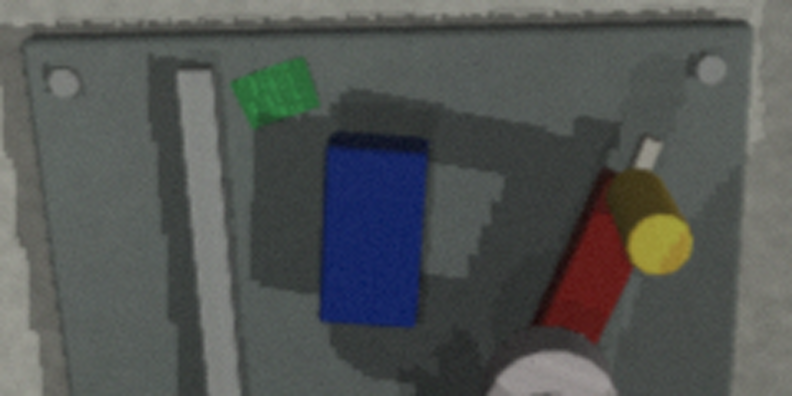

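Run:
```python
from h import *
import pickle
c=pickle.load(open('w1.pkl','rb'))
f=lambda u,v,z:px2w(c,185+u/3.3,140+v/3.3,z)[:2]
G=np.array([f(*p,.034) for p in [(330,148),(428,152),(415,327),(321,321)]]); print(G.round(4),G.mean(0).round(4))
d=(G[2]+G[3]-G[0]-G[1])/2; print('len',np.linalg.norm(d),'yaw',np.arctan2(d[1],d[0]),'w',np.linalg.norm(G[0]-G[1]),np.linalg.norm(G[2]-G[3]))
print('post',f(660,243,.084))
cs=[f(27,40,.012),f(750,25,.012)]; e=cs[1]-cs[0]; print(cs,np.linalg.norm(e),'gr yaw',np.arctan2(-e[0],e[1]))
yaw=np.arctan2(-e[0],e[1]); R=np.array([[np.cos(yaw),-np.sin(yaw)],[np.sin(yaw),np.cos(yaw)]])
o=(cs[0]+cs[1])/2+R@[.14,.02]; print('origin',o,'pivot',o+R@[.06,0])
pv=o+R@[.06,0]
for a in (-.4,.3,.32): print(a,pv+R@[-.16*np.cos(a),-.16*np.sin(a)])
tc=bot.get_calibration('top')
o,d=ray(c,297.3,209.6)
```

```text
[[ 0.4803 -0.0982]
 [ 0.4792 -0.0661]
 [ 0.5419 -0.0663]
 [ 0.5421 -0.0987]] [ 0.5109 -0.0823]
len 0.062285697760631774 yaw -0.005810711078768379 w 0.03211804728599145 0.032435999249596136
post [0.48768437 0.00309544]
[array([ 0.45646491, -0.20352482]), array([0.43313183, 0.03853626])] 0.24318305414394364 gr yaw 0.09609644078774161
origin [ 0.58223348 -0.04915375] pivot [ 0.64195666 -0.04339683]
-0.4 [0.48928856 0.00448271]
0.3 [ 0.4943448  -0.10512803]
0.32 [ 0.49560887 -0.10806772]
```

Run:
```python
from h import *
plan([.509,-.082,.085],3.142,5)
```

```text
[[[-0.19, -0.11, 0.7], np.float64(0.18)], [[-0.19, -0.1, 0.7], np.float64(0.17)], [[-0.19, -0.11, 0.7], np.float64(0.18)], [[-0.19, -0.1, 0.7], np.float64(0.17)], [[-0.2, -0.09, 0.7], np.float64(0.18)]] 
 end [ 0.509  -0.0818  0.0852] -3.141
```

Call:
servo_tool(targets=[[[-0.19,-0.11,0.7],0.18],[[-0.19,-0.1,0.7],0.17],[[-0.19,-0.11,0.7],0.18],[[-0.19,-0.1,0.7],0.17],[[-0.2,-0.09,0.7],0.18],[[0,0,0],0]])

```text
clock: 2.95
position: [0.5082, -0.082, 0.0836]
tool_rot: [3.141, -0.004, -3.142]
force: [-0.7, -0.3, 1.1]
grip_width: 0.0551
```

Run:
```python
from h import *
c=bot.get_calibration('wrist'); im=bot.grab_frame('wrist')
cv2.imwrite('pics/w2.png',im)
s=bot.observe(); print(s['clock'],s['position'],s['tool_rot'],s['force'],s['grip_width'])
for p in [(.511,-.082,.034),(.509,-.082,.085),(.488,.003,.084)]: print(w2px(c,p))
plan([.509,-.082,.0145],3.142,4)
```

```text
3.0 [ 0.50858219 -0.08218486  0.08510819] [ 3.14144327e+00 -1.96113234e-03 -3.14150635e+00] [-0.34558833  0.12341637  0.5886762 ] 0.0556728013632404
[322.64845028 239.39946289]
[322.76259682 281.27964498]
[518.27867089 237.51099468]
[[[-0.0, 0.0, 0.35], np.float64(-0.0)], [[-0.0, 0.0, 0.36], np.float64(-0.0)], [[-0.01, 0.0, 0.35], np.float64(-0.0)], [[0.0, 0.0, 0.35], np.float64(-0.0)]] 
 end [ 0.5091 -0.0822  0.0146] -3.142
```

View pics/w2.png

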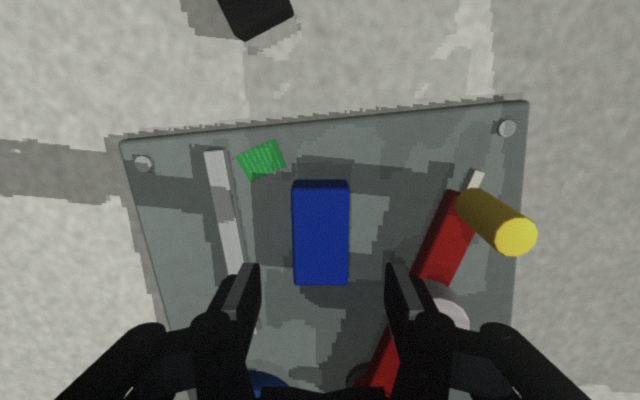

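The slab is centred between the fingers at (321,236), against a prediction of (323,239). I'll descend and grip lightly.

Call:
servo_tool(targets=[[[0,0,0.35],0],[[0,0,0.36],0],[[0,0,0.35],0],[[0,0,0.35],0],[[0,0,0],0]])

```text
clock: 3.62
position: [0.5086, -0.0827, 0.014]
tool_rot: [3.141, -0.002, 3.141]
force: [-0.4, -0.2, 0.2]
grip_width: 0.0551
```

Call:
servo_tool(targets=[[[0,0,0],0],[[0,0,0],0],[[0,0,0],0],[[0,0,0],0]], gripper=-1, newtons=22)

```text
clock: 4.12
position: [0.5095, -0.0829, 0.0153]
tool_rot: [-3.142, 0.001, 3.141]
force: [-1.7, 0.2, 6.9]
grip_width: 0.0336
```

Call:
servo_tool(targets=[[[0,0,-0.3],0],[[0,0,-0.5],0],[[0,0,-0.6],0],[[0,0,-0.6],0]])

```text
clock: 4.62
position: [0.5091, -0.0829, 0.1167]
tool_rot: [3.142, 0.001, 3.14]
force: [0.0, 0.3, -0.5]
grip_width: 0.0336
```

Run:
```python
from h import *
im=bot.grab_frame('wrist')
cv2.imwrite('pics/w3.png',im)
s=bot.observe(); print(s['clock'],s['position'],s['tool_rot'],s['force'],s['grip_width'])
plan([.440,.226,.09],np.pi+.167,8)
```

```text
4.675 [ 0.51059396 -0.08316848  0.11996495] [-3.14144841  0.00451707  3.14015018] [ 3.66534037 -0.29959802  5.13518416] 0.033369056168510165
[[[0.18, 0.77, 0.07], np.float64(-0.24)], [[0.16, 0.78, 0.08], np.float64(-0.24)], [[0.14, 0.78, 0.07], np.float64(-0.24)], [[0.13, 0.78, 0.08], np.float64(-0.25)], [[0.11, 0.79, 0.07], np.float64(-0.24)], [[0.1, 0.78, 0.08], np.float64(-0.24)], [[0.08, 0.79, 0.07], np.float64(-0.24)], [[0.06, 0.79, 0.08], np.float64(-0.24)]] 
 end [0.44   0.2259 0.09  ] 3.309
```

View pics/w3.png

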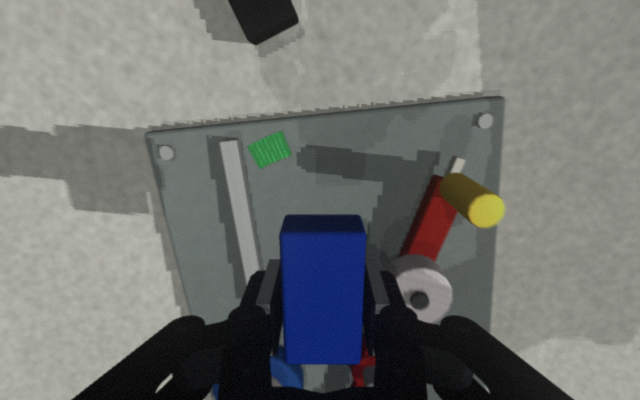

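Held cleanly with the opening at 33.5 mm. I'll carry it to the pad, staying high past the post.

Call:
servo_tool(targets=[[[0.18,0.77,0],-0.24],[[0.16,0.78,0],-0.24],[[0.14,0.78,0],-0.24],[[0.13,0.78,0],-0.25],[[0.11,0.79,0],-0.24],[[0.1,0.78,0.1],-0.24],[[0.08,0.79,0.25],-0.24],[[0.06,0.79,0.25],-0.24],[[0,0,0.4],0],[[0,0,0.4],0],[[0,0,0],0]])

```text
clock: 6.05
position: [0.438, 0.2259, 0.0445]
tool_rot: [-3.141, -0.001, -2.974]
force: [0.1, -0.2, -0.4]
grip_width: 0.0339
```

Run:
```python
from h import *
c=bot.get_calibration('wrist');im=bot.grab_frame('wrist')
cv2.imwrite('pics/w4.png',im)
s=bot.observe(); print(s['clock'],s['position'],s['tool_rot'],s['force'],s['grip_width'])
plan([.442,.226,.0105],np.pi+.167,5)
```

```text
6.1 [0.4384379  0.22603072 0.04526052] [-3.14133821e+00 -4.00712545e-04 -2.97434407e+00] [-0.03471165  0.14526778 -0.34896945] 0.0339485174385934
[[[-0.01, -0.0, 0.14], np.float64(0.0)], [[-0.02, -0.0, 0.14], np.float64(0.0)], [[-0.01, -0.01, 0.14], np.float64(0.0)], [[-0.02, 0.0, 0.14], np.float64(0.0)], [[-0.01, -0.0, 0.14], np.float64(0.0)]] 
 end [0.442  0.2261 0.0103] -2.974
```

View pics/w4.png

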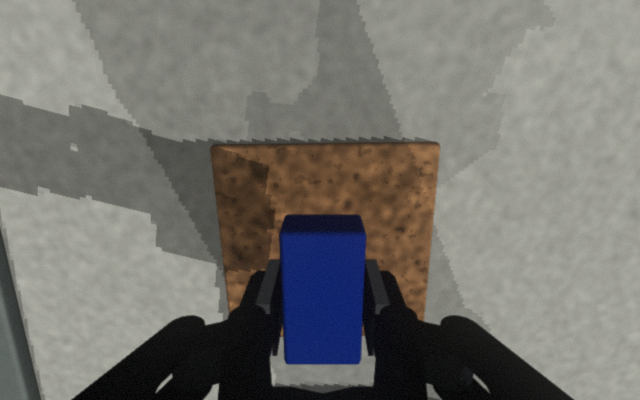

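The slab is centred and squared over the pad. I'll lower it.

Call:
servo_tool(targets=[[[-0.01,0,0.14],0],[[-0.02,0,0.14],0],[[-0.01,0,0.14],0],[[-0.02,0,0.14],0],[[-0.01,0,0.12],0],[[0,0,0],0],[[0,0,0],0]])

```text
clock: 6.98
position: [0.442, 0.2268, 0.0109]
tool_rot: [-3.142, 0.0, -2.974]
force: [-0.6, -0.4, -0.6]
grip_width: 0.0334
```

Call:
servo_tool(targets=[[[0,0,0.03],0],[[0,0,0],0],[[0,0,0],0]])

```text
clock: 7.35
position: [0.442, 0.2268, 0.0094]
tool_rot: [3.142, 0.0, -2.974]
force: [1.0, -0.2, -0.5]
grip_width: 0.034
```

Call:
servo_tool(targets=[[[0,0,0.02],0],[[0,0,0],0],[[0,0,0],0]])

```text
clock: 7.72
position: [0.442, 0.2268, 0.0091]
tool_rot: [3.141, 0.0, -2.974]
force: [-5.5, -2.6, 24.6]
grip_width: 0.0336
```

Call:
servo_tool(targets=[[[0,0,-0.02],0],[[0,0,0],0]])

```text
clock: 7.98
position: [0.442, 0.2268, 0.0093]
tool_rot: [3.142, 0.0, -2.974]
force: [0.5, 0.7, -0.9]
grip_width: 0.0336
```

Call:
servo_tool(targets=[[[0,0,0],0],[[0,0,0],0],[[0,0,0],0],[[0,0,-0.4],0],[[0,0,-0.8],0],[[0,0,-0.9],0],[[0,0,-0.9],0],[[0,0,0],0]], gripper=0.3)

```text
clock: 8.98
position: [0.4432, 0.2275, 0.1622]
tool_rot: [3.139, 0.005, -2.974]
force: [-0.1, -0.4, -0.9]
grip_width: 0.0555
```

Run:
```python
from h import *
c=bot.get_calibration('wrist');im=bot.grab_frame('wrist')
cv2.imwrite('pics/w5.png',im)
s=bot.observe(); print(s['clock'],s['position'],s['tool_rot'],s['force'],s['grip_width'],s['qpos'].round(2))
```

```text
9.025 [0.44242477 0.22717362 0.1604754 ] [ 3.14037994e+00  2.33179886e-03 -2.97403723e+00] [ 0.01406849  0.08844234 -0.54109398] 0.05529424476352746 [-0.71  0.42  0.15  2.01 -0.09  0.71  1.24]
```

View pics/w5.png

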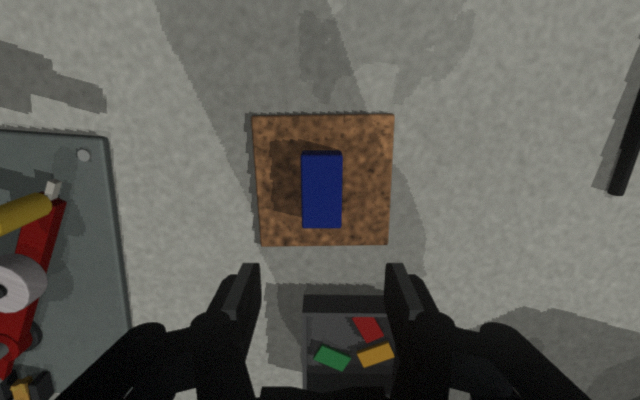

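The slab lies flat at (321,190), near the pad centre of about (322,180). Next I'll go above the post.

Run:
```python
from h import *
plan([.488,.0035,.19],2.848,7)
t=bot.get_calibration('top')
for z in (.034,.045): print('pivot top',px2w(t,230+485/4.4,145+137/4.2,z))
```

```text
[[[-0.02, -0.65, -0.08], np.float64(0.75)], [[-0.07, -0.65, -0.09], np.float64(0.76)], [[-0.1, -0.64, -0.08], np.float64(0.75)], [[-0.15, -0.64, -0.09], np.float64(0.76)], [[-0.19, -0.62, -0.08], np.float64(0.75)], [[-0.24, -0.61, -0.09], np.float64(0.76)], [[-0.27, -0.6, -0.08], np.float64(0.75)]] 
 end [0.4881 0.0032 0.19  ] -3.435
pivot top [ 0.64322101 -0.04553589  0.034     ]
pivot top [ 0.64040094 -0.04513776  0.045     ]
```

Call:
servo_tool(targets=[[[-0.02,-0.65,-0.08],0.75],[[-0.07,-0.65,-0.09],0.76],[[-0.1,-0.64,-0.08],0.75],[[-0.15,-0.64,-0.09],0.76],[[-0.19,-0.62,-0.08],0.75],[[-0.24,-0.61,-0.09],0.76],[[-0.27,-0.6,-0.08],0.75],[[0,0,0],0],[[0,0,0],0]])

```text
clock: 10.15
position: [0.4872, 0.0033, 0.188]
tool_rot: [-3.141, -0.001, 2.849]
force: [0.3, 0.5, -0.8]
grip_width: 0.0553
```

Run:
```python
from h import *
import pickle
c=bot.get_calibration('wrist');im=bot.grab_frame('wrist')
cv2.imwrite('pics/w6.png',im); pickle.dump(c,open('w6.pkl','wb'))
s=bot.observe(); print(s['clock'],s['position'],s['tool_rot'],s['force'],s['grip_width'],s['qpos'].round(2))
for p in [(.488,.0035,.084),(.642,-.0445,.034)]: print(w2px(c,p))
```

```text
10.2 [0.48719373 0.00358402 0.18811849] [-3.14118603e+00 -1.19833860e-03  2.84972349e+00] [ 0.62396297 -0.42470466  0.48944681] 0.055483748834510765 [-0.38  0.38  0.32  2.01 -0.17  0.78  1.32]
[323.21817965 206.32850715]
[321.49605462 340.91867578]
```

View pics/w6.png

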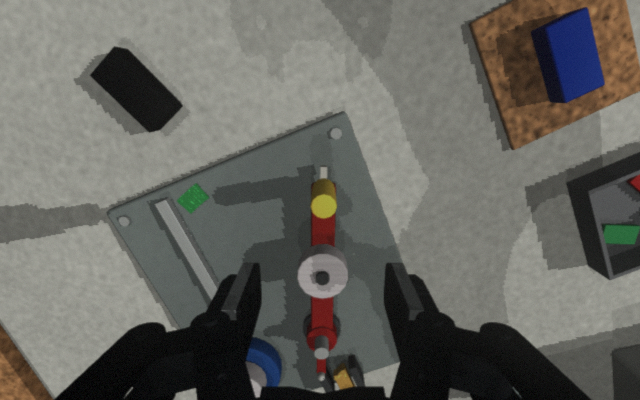

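The post is at (324,206) and the pivot at (321,338), and both predictions match. I'll descend and grip the post.

Call:
servo_tool(targets=[[[0,0,0.6],0],[[0,0,0.7],0],[[0,0,0.7],0],[[0,0,0.5],0],[[0,0,0.22],0],[[0,0,0],0]])

```text
clock: 10.95
position: [0.4873, 0.0032, 0.0525]
tool_rot: [-3.141, -0.001, 2.849]
force: [-0.5, 0.5, -0.6]
grip_width: 0.0556
```

Call:
servo_tool(targets=[[[0,0,0],0],[[0,0,0],0],[[0,0,0],0],[[0,0,0],0],[[0,0,0],0]], gripper=-1, newtons=35)

```text
clock: 11.58
position: [0.4882, 0.0034, 0.0536]
tool_rot: [3.14, 0.001, 2.849]
force: [-0.1, 3.6, 8.4]
grip_width: 0.0189
```

Run:
```python
from h import *
s=bot.observe(); print(s['clock'],s['position'],s['tool_rot'],s['force'],s['grip_width'],s['qpos'].round(2))
# arc plan about the pivot
pv=np.array([.642,-.0445]); p=s['position'][:2]; r=p-pv; L=np.linalg.norm(r); th0=np.arctan2(r[1],r[0]); print(L,th0)
y=s['tool_rot'][2]; D=.715; n=20; q=p.copy()
for i in range(1,n+1):
    th=th0+D*i/n; g=pv+L*np.array([np.cos(th),np.sin(th)])
    R=np.array([[np.cos(y),np.sin(y)],[np.sin(y),-np.cos(y)]]); sh=np.round(R.T@(g-q)/.05,2); t=round(-np.degrees(D/n)/5,2)
    q=q+R@sh*.05; y-=np.radians(5*t); print(sh.tolist(),float(t),end=' ')
print(q,g)
```

```text
11.575 [0.48816962 0.00336712 0.05360359] [3.14049973e+00 1.12898621e-03 2.84866274e+00] [-0.06568334  3.5542716   8.37655668] 0.018851655984849988 [-0.29  0.61  0.21  2.09 -0.28  0.46  1.41]
0.16110570338036753 2.8399215506405007
[-0.0, -0.12] -0.41 [-0.0, -0.11] -0.41 [-0.0, -0.12] -0.41 [-0.0, -0.11] -0.41 [-0.01, -0.12] -0.41 [0.0, -0.11] -0.41 [0.0, -0.12] -0.41 [0.0, -0.11] -0.41 [0.0, -0.12] -0.41 [-0.0, -0.11] -0.41 [-0.0, -0.12] -0.41 [-0.0, -0.11] -0.41 [-0.0, -0.12] -0.41 [-0.01, -0.11] -0.41 [0.0, -0.12] -0.41 [0.0, -0.11] -0.41 [0.0, -0.12] -0.41 [0.0, -0.11] -0.41 [0.0, -0.12] -0.41 [-0.0, -0.11] -0.41 [ 0.49435486 -0.10906981] [ 0.4944612  -0.10920974]
```

Gripped (opening 18.9 mm). Now I'll swing along the arc.

Call:
servo_tool(targets=[[[0,-0.12,0],-0.41],[[0,-0.11,0],-0.41],[[0,-0.12,0],-0.41],[[0,-0.11,0],-0.41],[[-0.01,-0.12,0],-0.41],[[0,-0.11,0],-0.41],[[0,-0.12,0],-0.41],[[0,-0.11,0],-0.41],[[0,-0.12,0],-0.41],[[0,-0.11,0],-0.41]])

```text
clock: 12.82
position: [0.481, -0.0522, 0.0536]
tool_rot: [3.14, 0.001, -3.074]
force: [-1.5, 15.0, 8.8]
grip_width: 0.0192
```

Call:
servo_tool(targets=[[[0,-0.12,0],-0.41],[[0,-0.11,0],-0.41],[[0,-0.12,0],-0.41],[[-0.01,-0.11,0],-0.41],[[0,-0.12,0],-0.41],[[0,-0.11,0],-0.41],[[0,-0.12,0],-0.41],[[0,-0.11,0],-0.41],[[0,-0.12,0],-0.41],[[0,-0.11,0],-0.41],[[0,0,0],0],[[0,0,0],0]])

```text
clock: 14.32
position: [0.4943, -0.1088, 0.0536]
tool_rot: [3.141, 0.001, -2.719]
force: [-0.5, 7.1, 9.2]
grip_width: 0.0191
```

Run:
```python
from h import *
s=bot.observe(); print(s['clock'],s['position'],s['tool_rot'],s['force'],s['grip_width'],s['qpos'].round(2))
r=s['position'][:2]-np.array([.642,-.0445]); print('swing',(np.arctan2(r[1],r[0])%(2*np.pi))-2.84)
c=bot.get_calibration('wrist');im=bot.grab_frame('wrist'); t=bot.grab_frame('top')
cv2.imwrite('pics/w7.png',im)
cv2.imwrite('pics/t7.png',cv2.resize(t[145:285,230:400],None,fx=4.2,fy=4.2,interpolation=cv2.INTER_CUBIC))
```

```text
14.325 [ 0.49430773 -0.10875365  0.05359807] [ 3.14144698e+00  1.40784161e-03 -2.71865365e+00] [-0.49049679  7.05892562  9.23969485] 0.019092579066830546 [ 0.1   0.61  0.    2.04 -0.    0.49  2.1 ]
swing 0.7119455922313604
```

View pics/w7.png

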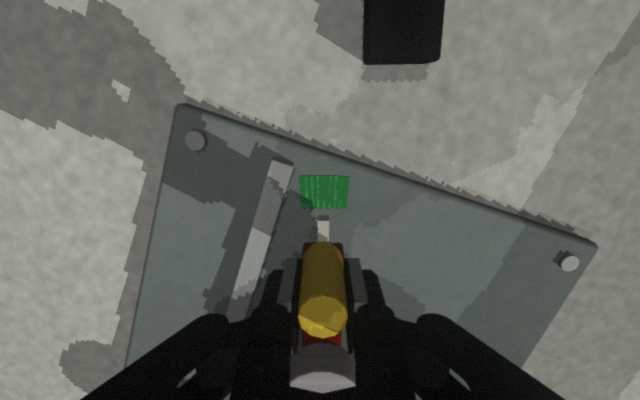

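View pics/t7.png

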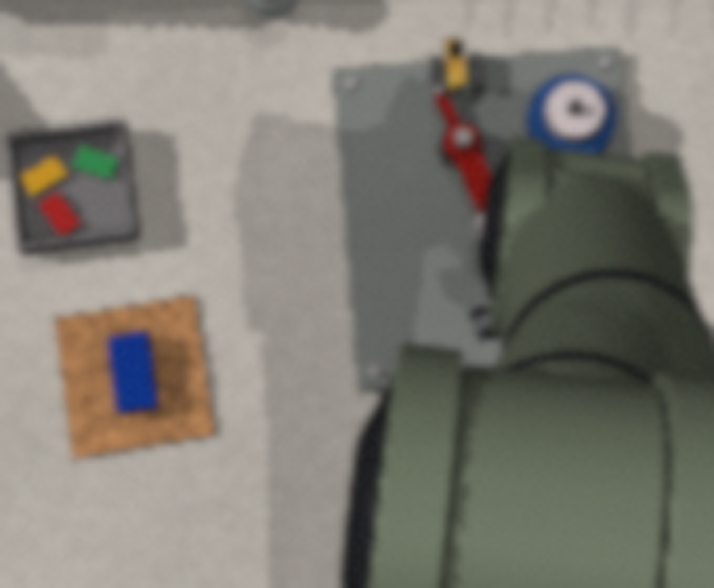

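The white pointer at (323,228) lines up with the middle of the green band (u 300–349). The side load has dropped from 15 N to 7 N, so the pawl has clicked in. I'll hold briefly, then hand in.

Call:
servo_tool(targets=[[[0,0,0],0],[[0,0,0],0],[[0,0,0],0],[[0,0,0],0]])

```text
clock: 14.92
position: [0.4943, -0.1087, 0.0536]
tool_rot: [3.142, 0.001, -2.719]
force: [-0.9, 7.5, 8.9]
grip_width: 0.0192
```

Run:
```python
from h import *
s=bot.observe(); print(s['clock'],s['position'],s['force'],s['grip_width'])
print(bot.job_done())
```

```text
14.925 [ 0.49428802 -0.10871975  0.05360033] [-0.9441921   7.53390623  8.8543585 ] 0.019168830431500028
the job is handed in; nothing more can be done
None
```

The job is done and handed in at 14.9 s, with the gripper still holding the yellow post.

- **Slab:** I gripped the blue slab at 22 N and laid it flat near the centre of the cork pad nearest the robot's base. The last top picture shows it still there, clear of the fingers. While feeling for the pad it pressed down with about 25 N, so I backed off 1 mm before letting go.
- **Tensioner:** I gripped the post from above at 35 N and swung it along its arc to about 0.71 rad, worked out from the tool position. The pointer lines up with the middle of the green band.
- **Pawl:** I did not measure its travel directly. The side load dropped from 15 N partway through the swing to a steady 7–7.5 N at the end. That matches the spring alone, so the pawl has clicked in and the arm is not on the end stop.
- **Odd reading:** A steady upward force of about 9 N stayed on the gripper while it held the post. It began when the fingers closed and looked harmless.

None of the other checks failed or disagreed, and nothing else on the table was touched as far as I could see.

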